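# Load the guitar-slide carrier and unclip it from its dock

### The arm

A 6-joint arm with a two-finger parallel gripper is mounted at the origin on the work surface. World frame = base frame: x ahead of the robot, y to its left, z up, the work surface at z = 0. Lengths are in m, angles in rad, forces in N, time in s.
With the tool pointing down it reaches from about 0.375 to 0.975 m from the base axis. Payload 3.8 kg.
Tool frame: the origin (TCP) lies midway between the tips of the shut fingers; the grasp point (between the pads) lies 19 mm behind it; x points along the fingers, y is the direction in which the jaws open and shut, and the axes are right-handed (so a half turn about x gives the same grasp; the last joint's range is limited). The gripper opens to 88 mm and grips with 3 to 60 N. Pads are 18 mm wide; open, the fingers measure 123 mm over their backs; the gripper's body (75 mm by 187 mm) begins 45 mm behind the grasp point.
Start: joints at [1.195, 0.264, 1.604, -0, 1.274, -0.037], TCP at [0.224, 0.637, 0.239] pointing down, gripper open.
Joint ranges: [-2.63, 2.63], [-0.94, 2.18], [0.31, 2.57], [-1.31, 4.45], [0, 2.66], [-2.55, 2.55]. Speed limits (rad/s): [2.57, 2.57, 3.14, 3.14, 3.14, 3.14].

### API

Orientations are given as a rotation vector (axis times angle).
In Python, from cell import manip, inverse_kinematics, cams, order gives the robot as it stands. Calls block until the motion is done:
- manip.move_pose(position, orientation): joint-space move of the TCP to a pose.
- manip.move_linear(position, rate=0.15, rot=None): straight line of the TCP; rot=None keeps the orientation; rate is the mean speed in m/s.
- manip.set_joints(angles): joint-space move.
- manip.set_gripper(opening, force=None): finger opening in m; force is the grip in N (None keeps the last); returns when the fingers have stopped.
- manip.dwell(seconds).
- inverse_kinematics(position, orientation): joint angles nearest the present ones, or None.
- manip.state(): the state.
- cams.capture(name): name is "scene" or "side" or "wrist"; returns a dict with "image" (420x560x3 uint8, blue, green, red), "z_map" (420x560 float32, m along the optical axis (not along the pixel's ray), 0 where there is no reading), "intrinsics" (3x3 intrinsics, pixels), "position" and "orientation" of the camera in the world; the wrist camera has in their place "T_tool_cam" (4x4, takes a point from camera to tool coordinates, whose origin is the TCP and whose axes are the tool frame's). Camera axes: x right, y down, z forward; pixel columns grow to the right and rows downward; lengths in m; the calibration is good to about 2 mm. A picture is of the moment at which its call begins: read the wrist's pose just before it.
A pose or a line that the arm cannot do raises manip.IKError and nothing moves.
- order.close_job(): hands the job in, once; it reports no verdict.
The state is a dict: "clock": time; "joint_pos": joint angles; "joint_velocities": joint speeds; "tau": joint torques, N m; "tool_pos": TCP position; "tcp_rot": TCP orientation; "contact_force": force on the tool from outside, world axes, zero at the start; "moment": the same for the moment, N m; "gripper_width": finger opening in m.
Only numpy, scipy, OpenCV 4.12 (cv2) and the standard library are available. Lean on these libraries where they do the work, as an engineer would, in place of code of your own. Each camera call takes 0.05 s, during which the arm holds its last target.

### The job

Of the two steel guitar slides standing on the shelf, put the one that fits upright into the bore of the wooden slide carrier, all the way down, while the carrier sits clipped in its dock. Then pinch the carrier's two side catches together and lift the carrier, with the slide in it, straight up out of the dock, and finish while still holding it like that: catches pinched, level and still, about 10 cm above its seat, carried by nothing but the fingers. The other slide stays on the shelf, and the pot, the harmonica with its stand and the capo are left undisturbed.

Things in the scene. Friction and masses are not known exactly. Their poses are not given: they have to be found in the camera images.
- dock: grey plastic dock fixed to the shelf, 62 mm (its x) by 84 mm (its y), 28 mm tall; origin at the centre of its underside, z up. The carrier's seat is 6 mm above the origin. On the +y and -y sides walls with inward lips (y = +-30 to +-42 mm, top at 28 mm) hold the carrier's teeth down; end walls (x = +-23.5 to 29.5 mm) and corner guides keep the carrier centred within about 1.5 mm
- carrier: pale wooden block, 44 mm (its x) by 36 mm (its y), 56 mm tall, a black catch on each y side; origin at the centre of its underside, axes along the dock's. About 0.12 kg. Starts seated in the dock, its underside 6 mm above the shelf, its top 62 mm, locked by a tooth of each catch under the dock's lips: it comes out only straight up with both catches pressed in
- bore_mouth (a point): centre of the bore's mouth, on the top face of the carrier. The round bore is 25 mm in diameter with a 3 mm chamfer at its mouth, goes straight down the carrier's middle and is 40 mm deep (its floor lies 16 mm above the carrier's underside)
- catch_a (a joint): how far the catch on the carrier's +y side is pressed in towards the block: 0 m out, 0.006 m fully in. Sprung outward: 3 N to start, 9 N fully in. Its tooth (reaching out to y = 33 mm) is clear of the dock's lip from about 0.003 m, or 0.0045 m if the carrier is off-centre
- catch_b (a joint): the same for the catch on the carrier's -y side
- catch_a_pad (a point): middle of the outer face of the +y catch, 43 mm above the carrier's underside. The catch is a plate 22 mm wide (carrier x); the two flat outer faces lie 56 mm apart (44 mm fully pinched). Seated, each face is free from 28 mm (lip top) to 62 mm above the shelf. Fingers closing along the carrier's y press both catches
- catch_b_pad (a point): the same point of the -y catch, at y = -28 mm
- slide_narrow_mid (a point): middle of the narrow steel guitar slide: a plain tube open at both ends, outside diameter 22 mm, inside 17 mm, 66 mm long, its z along the tube. Starts standing on the shelf. About 70 g. This one fits the bore; fully down it stands 26 mm out of the carrier's top
- slide_wide_mid (a point): middle of the wide steel guitar slide: same kind of tube, outside diameter 28 mm, inside 23 mm, 66 mm long, standing on the shelf; too thick for the bore
- pot: green ceramic pot of wooden egg shakers, 100 mm across, about 90 mm tall; origin at the centre of its underside. Leave alone
- stand: black plastic harmonica stand fixed on the shelf, 75 by 85 mm, 52 mm tall; origin at the centre of its underside. Leave alone
- harmonica: steel harmonica, 29 by 102 by 20 mm, lying in the stand; origin at the centre of its underside. Leave alone
- capo: orange capo lying flat, about 50 by 80 mm, 10 mm thick; origin under its longer bar. Leave alone
Things that resemble listed ones, but are neither listed nor needed, are in the scene too. What is shaped like the part that bears slide_wide_mid but purple is not meant.

How it is judged:
On the way, in this order (a step that is already met when the one before it is completed fails the run):
1. the narrow slide is fully down in the bore while the carrier is still seated in the dock (z of slide_narrow_mid in the frame of carrier between 0.042 and 0.055 m and x of slide_narrow_mid in the frame of carrier between -0.004 and 0.004 m and y of slide_narrow_mid in the frame of carrier between -0.004 and 0.004 m and distance between carrier and dock below 0.01 m), for 0.2 s.
2. the carrier, catches pinched and slide in it, is lifted at least 64 mm off its seat (z of slide_narrow_mid in the frame of carrier between 0.042 and 0.055 m and x of slide_narrow_mid in the frame of carrier between -0.004 and 0.004 m and y of slide_narrow_mid in the frame of carrier between -0.004 and 0.004 m and z of carrier in the frame of dock above 0.07 m and value of joint each of catch_a, catch_b above 0.003 m and contact force between the fingers and carrier above 2 N and contact force between carrier and dock below 0.05 N and contact force between carrier and pot below 0.05 N and angle between carrier's own z axis and vertical below 0.3 rad), for 0.2 s.
At the end, for the whole second after the job is handed in: held still by the fingers: both catches in over 3 mm, carrier origin over 70 mm above the dock's, upright within 0.3 rad, touching neither dock nor pot; narrow slide in the bore within 4 mm of centre and about 6 mm of fully down; wide slide on the shelf (middle below 45 mm) (all of step 2 and linear speed of carrier below 0.03 m/s and angular speed of carrier below 0.3 rad/s and height (world z) of slide_wide_mid below 0.045 m); the arm keeps its last pose, push and grip.
It fails at once if the pot is moved more than 20 mm (distance of pot from where it was at the start of the episode above 0.02 m).
It fails at once if the harmonica is moved more than 20 mm (distance of harmonica from where it was at the start of the episode above 0.02 m).
It fails at once if the capo is moved more than 20 mm (distance of capo from where it was at the start of the episode above 0.02 m).
It also fails if it takes over 51 s, if anything falls off the work surface, if the arm or the gripper's body presses on something with over 40 N, if the wrist force passes 120 N, or if a joint passes its speed limit or range.

## Working session

There is one attempt and no reset: what is moved stays moved. The work goes in short steps, each a Python script; the robot and the scene stay as the last script left them, time stands still between calls to the robot, and variables do not carry over. Pictures are saved under pics/ and viewed, and the job is handed in when it is done.

```bash
ls; mkdir -p pics
python3 - <<'E'
from cell import manip, cams
import cv2,numpy as np,pickle
s=manip.state(); print(s['clock'],s['tool_pos'],s['tcp_rot'],s['gripper_width'])
for n in ["scene","side","wrist"]:
    c=cams.capture(n); pickle.dump((c,s),open(f'{n}0.pkl','wb')); cv2.imwrite(f'pics/{n}0.png',c['image'])
    print(n,c['intrinsics'].tolist(),c.get('position'),c.get('orientation'),c.get('T_tool_cam'))
E
```

```text
pics
0.0 [0.2240771  0.636014   0.23743329] [ 0.26422953  1.55482018 -0.26751909] 0.08811128706854651
scene [[424.00380718104, 0.0, 278.48860254032434], [0.0, 424.00380718104, 211.5163716311121], [0.0, 0.0, 1.0]] [ 1.14843662 -0.18188896  0.6175915 ] [-1.92751462 -1.40849807  0.60437263] None
side [[468.04997130099946, 0.0, 276.38096904692486], [0.0, 468.04997130099946, 206.89207141044233], [0.0, 0.0, 1.0]] [ 0.33941687 -0.62844764  0.76785758] [-2.32306202  0.33659497 -0.15809352] None
wrist [[332.5866134130283, 0.0, 275.7343364107011], [0.0, 332.5866134130283, 209.4258960843295], [0.0, 0.0, 1.0]] None None [[-5.47731497e-04 -2.64307857e-01  9.64438208e-01 -1.44890215e-01]
 [ 9.99999788e-01  1.96133832e-04  6.21679117e-04 -1.02330974e-03]
 [-3.53473636e-04  9.64438344e-01  2.64307693e-01 -6.81798637e-02]
 [ 0.00000000e+00  0.00000000e+00  0.00000000e+00  1.00000000e+00]]
```

View pics/scene0.png

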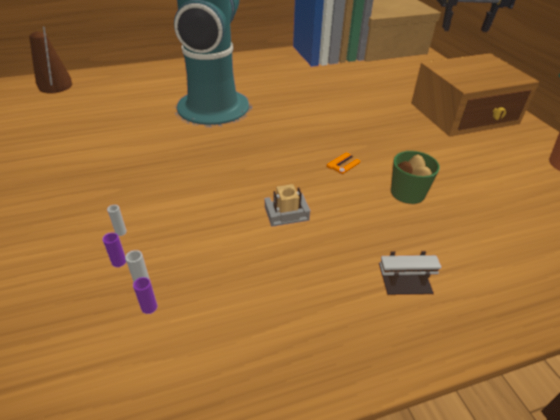

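View pics/side0.png

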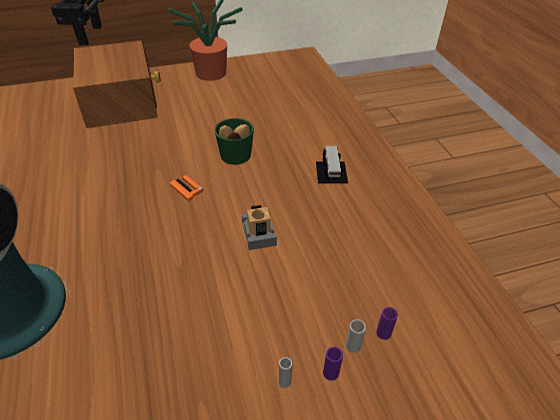

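View pics/wrist0.png

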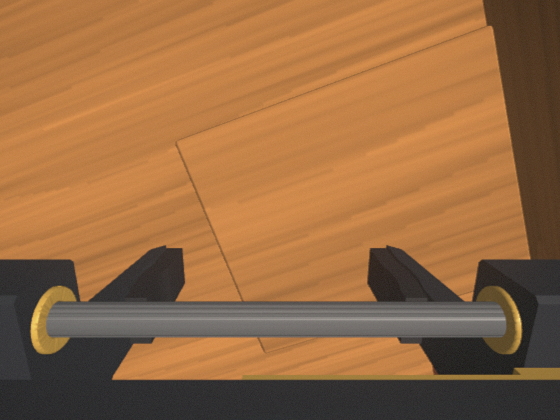

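```bash
cat > h.py <<'E'
import numpy as np,cv2,pickle
from scipy.spatial.transform import Rotation as R
def campose(c,s=None):
    if c.get('T_tool_cam') is not None:
        T=np.eye(4);T[:3,:3]=R.from_rotvec(s['tcp_rot']).as_matrix();T[:3,3]=s['tool_pos'];T=T@c['T_tool_cam'];return T[:3,:3],T[:3,3]
    return R.from_rotvec(c['orientation']).as_matrix(),np.array(c['position'])
def plane(c,uv,z,s=None):
    Rm,p=campose(c,s);K=c['intrinsics'];uv=np.atleast_2d(uv).astype(float)
    d=np.c_[(uv-K[[0,1],2])/K[0,0],np.ones(len(uv))]@Rm.T
    return p+d*((z-p[2])/d[:,2])[:,None]
def cloud(c,s=None):
    Rm,p=campose(c,s);K=c['intrinsics'];h,w=c['z_map'].shape
    v,u=np.mgrid[:h,:w];z=c['z_map']
    P=np.stack([(u-K[0,2])/K[0,0]*z,(v-K[1,2])/K[1,1]*z,z],-1)@Rm.T+p
    P[z==0]=np.nan;return P
def proj(c,P,s=None):
    Rm,p=campose(c,s);q=(np.atleast_2d(P)-p)@Rm;return q[:,:2]/q[:,2:]*c['intrinsics'][0,0]+c['intrinsics'][[0,1],2]
E
python3 - <<'E'
from h import *
boxes={'scene':{'n':(100,195,135,242),'w':(122,243,155,285),'car':(255,175,320,232)},'side':{'n':(270,345,300,395),'w':(340,310,370,360),'car':(232,195,285,255)}}
for n in boxes:
    c,s=pickle.load(open(n+'0.pkl','rb'));P=cloud(c);hsv=cv2.cvtColor(c['image'],cv2.COLOR_BGR2HSV)
    print(n,'table z',np.nanmedian(P[150:160,150:170,2]))
    for k,(a,b,e,f) in boxes[n].items():
        q=P[b:f,a:e];h=hsv[b:f,a:e]
        m=(q[...,2]>0.01)&(q[...,2]<.1)
        if k!='car': m&=(h[...,1]<60)
        pts=q[m];print(k,len(pts),np.nanpercentile(pts,[2,50,98],axis=0).round(4).tolist())
        top=pts[pts[:,2]>np.percentile(pts[:,2],98)-.006];print(' top',len(top),top.min(0).round(4),top.max(0).round(4))
    a,b,e,f=boxes[n]['car'];
    cv2.imwrite(f'pics/{n}0car.png',cv2.resize(c['image'][b:f,a:e],None,fx=9,fy=9,interpolation=cv2.INTER_CUBIC))
E
```

```text
scene table z -0.0008463057681736275
n 285 [[0.4587, -0.2956, 0.0118], [0.4763, -0.2861, 0.0458], [0.48, -0.277, 0.0658]]
 top 64 [ 0.4566 -0.2961  0.0598] [ 0.4805 -0.2768  0.0682]
w 423 [[0.5944, -0.2697, 0.0186], [0.616, -0.2573, 0.0505], [0.621, -0.2447, 0.0662]]
 top 98 [ 0.5933 -0.2712  0.0603] [ 0.6611 -0.2414  0.0678]
car 1198 [[0.4912, 0.0122, 0.0118], [0.5306, 0.0497, 0.0311], [0.5472, 0.0932, 0.0627]]
 top 264 [0.4908 0.0263 0.0567] [0.5399 0.0832 0.0642]
side table z -0.0002371807864539055
n 323 [[0.4555, -0.297, 0.012], [0.4649, -0.2925, 0.0477], [0.4748, -0.277, 0.0672]]
 top 72 [ 0.4552 -0.2977  0.0613] [ 0.4758 -0.2761  0.0689]
w 428 [[0.5915, -0.2707, 0.0117], [0.6022, -0.2619, 0.0476], [0.617, -0.2448, 0.0671]]
 top 87 [ 0.591  -0.2714  0.0611] [ 0.6183 -0.2438  0.0684]
car 1037 [[0.4837, 0.0122, 0.0121], [0.5098, 0.0381, 0.0344], [0.5405, 0.092, 0.0633]]
 top 262 [0.4911 0.0262 0.0573] [0.5365 0.0851 0.065 ]
```

```bash
ls -la pics
```

```text
total 1388
drwxr-xr-x 2 agent agent   4096 Dec  6 15:08 .
drwxr-xr-x 3 agent agent   4096 Dec  6 15:08 ..
-rw-r--r-- 1 agent agent 253882 Dec  6 15:08 scene0.png
-rw-r--r-- 1 agent agent 173949 Dec  6 15:08 scene0car.png
-rw-r--r-- 1 agent agent 412117 Dec  6 15:08 side0.png
-rw-r--r-- 1 agent agent 233370 Dec  6 15:08 side0car.png
-rw-r--r-- 1 agent agent 333043 Dec  6 15:08 wrist0.png
```

View pics/scene0car.png

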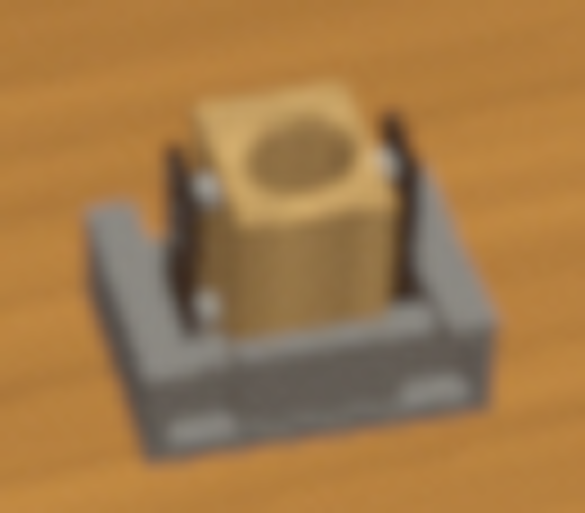

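View pics/side0car.png

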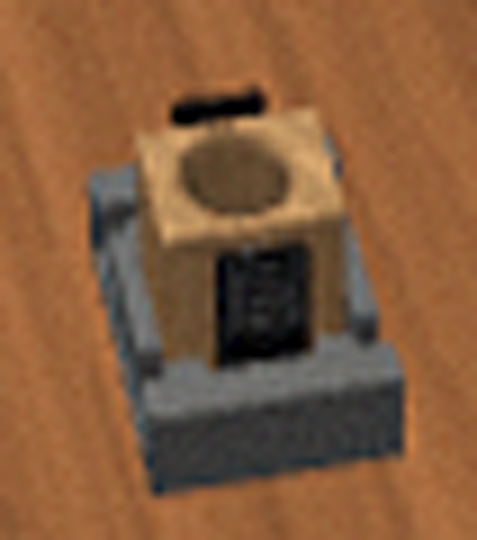

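Run:
```python
from h import *
from scipy.optimize import least_squares
def circ(p):
    return least_squares(lambda x:np.hypot(p[:,0]-x[0],p[:,1]-x[1])-x[2],[*p.mean(0)[:2],.012],loss='soft_l1',f_scale=.001).x
for n in ['scene','side']:
    c,s=pickle.load(open(n+'0.pkl','rb'));P=cloud(c);hsv=cv2.cvtColor(c['image'],cv2.COLOR_BGR2HSV)
    m=(hsv[...,0]>120)&(hsv[...,0]<160)&(hsv[...,1]>80)
    N,l,st,ce=cv2.connectedComponentsWithStats(m.astype('u1'))
    for i in range(1,N):
        if st[i,4]>60:
            p=P[l==i];p=p[(p[:,2]>.03)&(p[:,2]<.08)];print(n,'purple',ce[i].round(),len(p),p.min(0).round(3),p.max(0).round(3))
    for k,cen in {'n':(.467,-.287),'w':(.605,-.258)}.items():
        m=(np.hypot(P[...,0]-cen[0],P[...,1]-cen[1])<.02)&(P[...,2]>.015)&(P[...,2]<.056)&(hsv[...,1]<60)
        print(n,k,m.sum(),circ(P[m]).round(4))
        m=(np.hypot(P[...,0]-cen[0],P[...,1]-cen[1])<.02)&(P[...,2]>.06)&(hsv[...,1]<60)
        v,u=np.nonzero(m);h=cv2.convexHull(np.c_[u,v].astype('f4'))[:,0]
        print('   rim hull ellipse -> z=.066',plane(c,np.array(cv2.fitEllipse(h)[0]),.066).round(4))
    # carrier wood top
    m=(P[...,2]>.055)&(P[...,2]<.075)&(np.hypot(P[...,0]-.515,P[...,1]-.055)<.05)
    wood=m&(hsv[...,2]>120)&(hsv[...,1]>50)
    for nm,mm in(('all',m),('wood',wood)):
        v,u=np.nonzero(mm);q=plane(c,np.c_[u,v],.062)[:,:2]
        r=cv2.minAreaRect((q*1000).astype('f4'));print(n,nm,len(q),np.round(r[0],1),np.round(r[1],1),round(r[2],1))
    # dock
    m=(P[...,2]>.02)&(P[...,2]<.034)&(np.hypot(P[...,0]-.515,P[...,1]-.055)<.07)&(hsv[...,1]<60)
    v,u=np.nonzero(m);q=P[m][:,:2]
    r=cv2.minAreaRect((q*1000).astype('f4'));print(n,'dock',len(q),np.round(r[0],1),np.round(r[1],1),round(r[2],1))
```

```text
scene purple [114. 249.] 336 [ 0.534 -0.307  0.03 ] [ 0.564 -0.281  0.068]
scene purple [145. 294.] 401 [ 0.657 -0.263  0.03 ] [ 0.687 -0.236  0.068]
scene n 173 [ 0.4688 -0.2871  0.0098]
   rim hull ellipse -> z=.066 [[ 0.473  -0.2868  0.066 ]]
scene w 265 [ 0.6079 -0.2578  0.0127]
   rim hull ellipse -> z=.066 [[ 0.6105 -0.2578  0.066 ]]
scene all 294 [519.2  53.2] [57.2 52.6] 84.5
scene wood 254 [519.6  53.2] [57.  52.6] 85.9
scene dock 361 [516.3  53.8] [83.3 64.8] 86.4
side purple [387. 322.] 334 [ 0.656 -0.264  0.03 ] [ 0.682 -0.236  0.069]
side purple [332. 363.] 354 [ 0.533 -0.308  0.03 ] [ 0.56  -0.28   0.068]
side n 196 [ 0.4658 -0.287   0.0097]
   rim hull ellipse -> z=.066 [[ 0.4651 -0.2879  0.066 ]]
side w 276 [ 0.6046 -0.2575  0.0127]
   rim hull ellipse -> z=.066 [[ 0.6037 -0.2587  0.066 ]]
side all 295 [513.1  51.4] [63.4 44.6] 85.7
side wood 181 [513.5  59. ] [48.2 44.4] 85.9
side dock 313 [513.2  54.9] [86.1 61.3] 85.4
```

```bash
cat >> h.py <<'E'
def down(yaw):
    # tool x down, tool y at angle yaw in world
    x=np.array([0,0,-1.]);y=np.array([np.cos(yaw),np.sin(yaw),0]);return R.from_matrix(np.c_[x,y,np.cross(x,y)]).as_rotvec()
E
python3 - <<'E'
from h import *
from cell import manip,inverse_kinematics
c,s=pickle.load(open('side0.pkl','rb'));P=cloud(c)
for nm,(a,b,e,f) in {'pot':(212,115,258,165),'harm':(312,142,352,186)}.items():
    q=P[b:f,a:e].reshape(-1,3);q=q[q[:,2]>.03];print(nm,q.min(0).round(3),q.max(0).round(3))
M=R.from_rotvec(s['tcp_rot']).as_matrix();print(M.round(3))
for y in (86,-94):
  for p in [(.515,.054,.2),(.515,.054,.033),(.467,-.287,.043),(.467,-.287,.2)]:
    print(y,p,np.round(inverse_kinematics(np.array(p),down(np.radians(y))),2))
E
```

```text
pot [0.479 0.294 0.03 ] [0.578 0.396 0.09 ]
harm [0.717 0.155 0.03 ] [0.777 0.256 0.053]
[[-0.001  0.332  0.943]
 [-0.002  0.943 -0.332]
 [-1.    -0.002 -0.   ]]
86 (0.515, 0.054, 0.2) [ 0.06 -0.01  1.98 -0.    1.17 -1.44]
86 (0.515, 0.054, 0.033) [ 0.06  0.19  2.11 -0.    0.84 -1.44]
86 (0.467, -0.287, 0.043) [-0.6   0.23  2.04  0.    0.87 -2.1 ]
86 (0.467, -0.287, 0.2) [-0.6   0.05  1.92  0.    1.17 -2.1 ]
-94 (0.515, 0.054, 0.2) [ 0.06 -0.01  1.98  0.    1.17  1.7 ]
-94 (0.515, 0.054, 0.033) [0.06 0.19 2.11 0.   0.84 1.7 ]
-94 (0.467, -0.287, 0.043) [-0.6   0.23  2.04 -0.    0.87  1.04]
-94 (0.467, -0.287, 0.2) [-0.6   0.05  1.92  0.    1.17  1.04]
```

```bash
cat > look.py <<'E'
from h import *
from cell import manip,cams
def look(n):
    s=manip.state();c=cams.capture('wrist');pickle.dump((c,s),open(n+'.pkl','wb'));cv2.imwrite(f'pics/{n}.png',c['image']);print(s['clock'],s['tool_pos'],s['contact_force']);return c,s
E
python3 - <<'E'
from look import *
o=down(np.radians(86))
manip.move_pose(np.array([.515,.054,.2]),o); look('wcar')
manip.move_pose(np.array([.467,-.287,.2]),o); look('wsl')
E
```

```text
2.475 [0.51513628 0.05465584 0.20009731] [-0.59831969 -0.3464222   0.06103456]
3.825 [ 0.46736124 -0.28610071  0.19994901] [ 0.93570937 -0.95873861  0.16960828]
```

View pics/wcar.png

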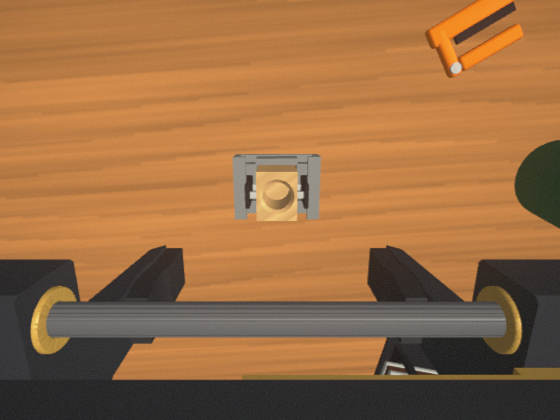

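View pics/wsl.png

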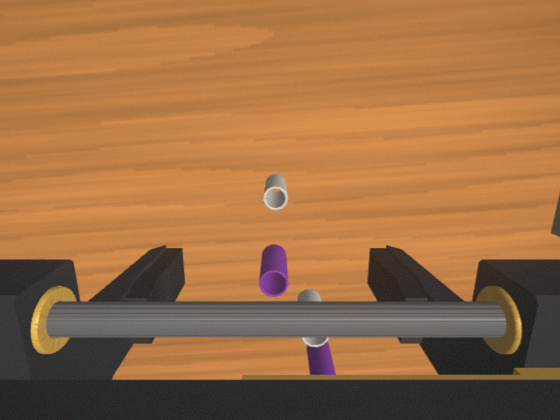

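Run:
```python
from h import *
c,s=pickle.load(open('wsl.pkl','rb'));P=cloud(c,s)
a=(slice(165,225),slice(255,300))
m=np.zeros(P.shape[:2],'u1');m[a]=(P[a][...,2]>.058)
hsv=cv2.cvtColor(c['image'],cv2.COLOR_BGR2HSV)
ct=max(cv2.findContours(m,cv2.RETR_EXTERNAL,cv2.CHAIN_APPROX_NONE)[0],key=len)
e=cv2.fitEllipse(cv2.convexHull(ct));print('rim ell',e, plane(c,e[0],.066,s))
b=np.zeros_like(m);b[a]=(c['image'][a].min(-1)>190);print('white',b.sum());v,u=np.nonzero(b);e=cv2.fitEllipse(cv2.convexHull(np.c_[u,v].astype('f4')));print(e,plane(c,e[0],.066,s))
q=P[a][(hsv[a][...,1]<70)&(P[a][...,2]>.012)];print('z',np.nanpercentile(q,[1,50,99],axis=0))
c,s=pickle.load(open('wcar.pkl','rb'));P=cloud(c,s);hsv=cv2.cvtColor(c['image'],cv2.COLOR_BGR2HSV)
print('car z',np.nanmedian(P[212:218,265:290,2]),'dock z',np.nanmedian(P[170:210,236:243,2]),np.nanmedian(P[170:210,310:317,2]))
m=np.zeros(P.shape[:2],'u1');m[150:230,245:310]=((P[150:230,245:310,2]>.055)&(hsv[150:230,245:310,1]>60)&(hsv[150:230,245:310,2]>120));
ct=max(cv2.findContours(m,cv2.RETR_EXTERNAL,cv2.CHAIN_APPROX_NONE)[0],key=len)[:,0]
q=plane(c,ct,.062,s)[:,:2]*1000;print('carrier top',cv2.minAreaRect(q.astype('f4')))
for lo,hi,z in((.02,.036,.028),):
    m=(P[...,2]>lo)&(P[...,2]<hi)&(np.hypot(P[...,0]-.515,P[...,1]-.054)<.07)&(hsv[...,1]<60)
    v,u=np.nonzero(m);q=plane(c,np.c_[u,v],z,s)[:,:2]*1000;print('dock',len(q),cv2.minAreaRect(q.astype('f4')))
x=c['image'][140:235,220:335];cv2.imwrite('pics/wcarz.png',cv2.resize(x,None,fx=6,fy=6,interpolation=cv2.INTER_CUBIC))
```

```text
rim ell ((274.71929931640625, 197.25949096679688), (24.734785079956055, 25.372175216674805), 174.47479248046875) [[ 0.46443587 -0.28740773  0.066     ]]
white 46
((275.2952575683594, 197.532470703125), (21.44733428955078, 23.066625595092773), 65.4054946899414) [[ 0.46471072 -0.28692982  0.066     ]]
z [[ 0.4546182  -0.29700923  0.01363435]
 [ 0.46679918 -0.28699209  0.0515516 ]
 [ 0.47498848 -0.27709975  0.06600065]]
car z 0.0607467769497686 dock z 0.026876696199053723 0.02698954546652224
carrier top ((512.165283203125, 54.72147750854492), (36.11849594116211, 43.837547302246094), 86.05137634277344)
dock 2084 ((511.859130859375, 54.677730560302734), (83.20410919189453, 61.297035217285156), 86.0601806640625)
```

View pics/wcarz.png

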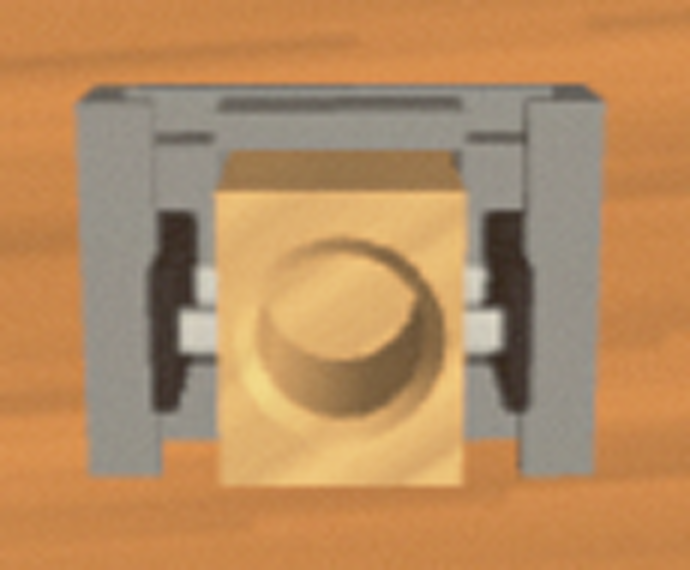

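Run:
```python
from look import *
o=down(np.radians(86.05))
manip.move_pose(np.array([.4652,-.2872,.10]),o)
manip.move_linear(np.array([.4652,-.2872,.0435]),rate=.1)
manip.set_gripper(0.015,25); s=manip.state();print(s['gripper_width'],s['tool_pos'],s['contact_force'])
manip.move_linear(np.array([.4652,-.2872,.19]),rate=.15)
manip.move_pose(np.array([.5128,.0547,.19]),o)
s=manip.state();print(s['clock'],s['gripper_width'],s['contact_force'])
look('wheld')
for n in ['side','scene']:
    c=cams.capture(n);pickle.dump((c,s),open(n+'1.pkl','wb'));cv2.imwrite(f'pics/{n}1.png',c['image'])
```

```text
0.02106078254174816 [ 0.46519179 -0.28720464  0.04347333] [-0.0859373  -0.26852865  0.03013357]
8.525 0.021392881420545334 [ 0.12046363  0.19618524 -1.31793952]
8.525 [0.51285456 0.05391774 0.1898124 ] [ 0.12046363  0.19618524 -1.31793952]
```

View pics/wheld.png

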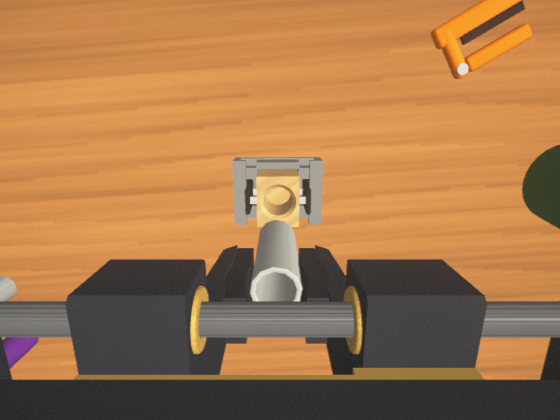

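View pics/side1.png

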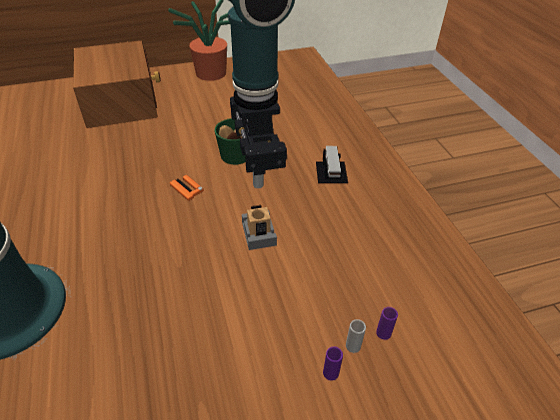

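View pics/scene1.png

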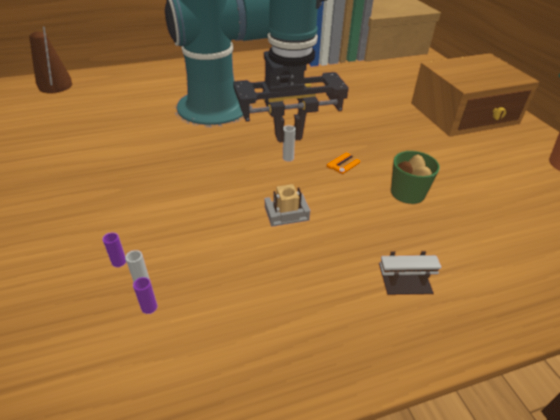

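Run:
```python
from h import *
c,s=pickle.load(open('wheld.pkl','rb'));P=cloud(c,s);hsv=cv2.cvtColor(c['image'],cv2.COLOR_BGR2HSV)
a=(slice(215,305),slice(245,305));q=P[a][(hsv[a][...,1]<50)&(hsv[a][...,2]>90)]
q=q[(q[:,2]>.13)&(q[:,2]<.22)];print(len(q),np.percentile(q,[1,50,99],axis=0))
from scipy.optimize import least_squares
for lo,hi in((.145,.165),(.165,.185),(.185,.205)):
    p=q[(q[:,2]>lo)&(q[:,2]<hi)]
    f=least_squares(lambda x:np.hypot(p[:,0]-x[0],p[:,1]-x[1])-.011,[.513,.054],loss='soft_l1',f_scale=.0005).x;print(lo,len(p),f)
m=np.zeros(P.shape[:2],'u1');b=(slice(150,235),slice(245,310));m[b]=((P[b][...,2]>.05)&(P[b][...,2]<.08)&(hsv[b][...,1]>60)&(hsv[b][...,2]>120))
ct=max(cv2.findContours(m,cv2.RETR_EXTERNAL,cv2.CHAIN_APPROX_NONE)[0],key=len)[:,0]
print(cv2.minAreaRect((plane(c,ct,.062,s)[:,:2]*1000).astype('f4')))
```

```text
3348 [[0.50203124 0.04333083 0.14971062]
 [0.50611819 0.05358643 0.19671931]
 [0.5217349  0.06374371 0.21214455]]
0.145 314 [0.51341873 0.05322016]
0.165 619 [0.51322615 0.05309311]
0.185 1462 [0.51115131 0.05214395]
((511.4496765136719, 54.667877197265625), (36.254486083984375, 45.15729522705078), 86.04354858398438)
```

Run:
```python
from look import *
manip.move_linear(np.array([.512,.0556,.12]),rate=.1)
manip.dwell(.2)
for z in (.105,.095,.085,.075,.069):
    manip.move_linear(np.array([.512,.0556,z]),rate=.05)
    s=manip.state();print(s['clock'],s['tool_pos'].round(4),s['contact_force'].round(2),round(s['gripper_width'],4))
    if np.linalg.norm(s['contact_force'])>12: print('contact');break
look('wins');c=cams.capture('side');cv2.imwrite('pics/side2.png',cv2.resize(c['image'][120:270,180:340],None,fx=4,fy=4))
```

```text
10.175 [0.5115 0.0555 0.1043] [ 0.37  0.74 -0.58] 0.0212
10.525 [0.5116 0.0555 0.0944] [ 0.11 -0.11 -0.58] 0.0211
10.875 [0.5116 0.0556 0.0844] [-0.63  0.27 -0.52] 0.0212
11.225 [0.5115 0.0556 0.0744] [-0.27  0.27 -0.23] 0.0212
11.4917 [0.5116 0.0556 0.0685] [ 0.79 -0.18 -0.54] 0.0209
11.4917 [0.5115544  0.05560286 0.06853047] [ 0.78791741 -0.18001207 -0.54062105]
```

View pics/side2.png

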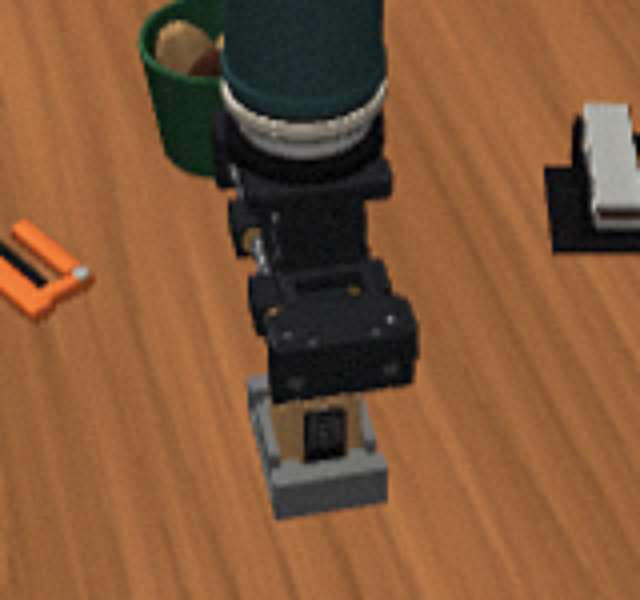

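Run:
```python
from look import *
manip.set_gripper(0.088); manip.dwell(.3)
manip.move_linear(np.array([.512,.0556,.17]),rate=.2)
c,s=look('win2');P=cloud(c,s)
a=(slice(130,260),slice(220,335));q=P[a].reshape(-1,3)
t=q[(q[:,2]>.075)&(q[:,2]<.12)];print(len(t),t.min(0),t.max(0),np.median(t[t[:,2]>t[:,2].max()-.004],0))
```

```text
13.6167 [0.51146453 0.05557182 0.16933802] [-0.6925228  -0.49086788 -0.23261866]
486 [0.50129459 0.04417171 0.07502573] [0.52250861 0.06588142 0.08885961] [0.51207986 0.05498464 0.08676478]
```

View pics/win2.png

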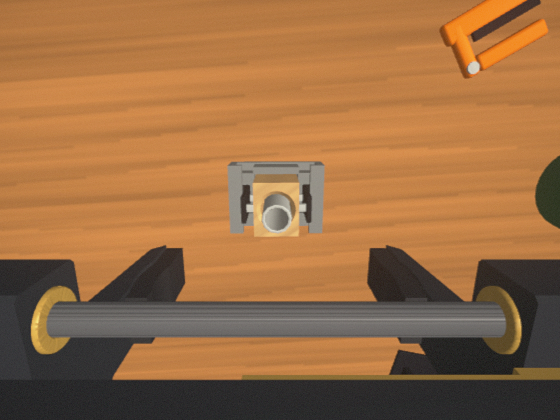

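Run:
```python
from look import *
manip.move_linear(np.array([.5124,.0557,.0325]),rate=.12)
s=manip.state();print(s['tool_pos'],s['contact_force'])
manip.set_gripper(0.03,35);manip.dwell(.3);s=manip.state();print(s['clock'],s['gripper_width'],s['tool_pos'],s['contact_force'])
```

```text
[0.51323613 0.05573574 0.03329447] [-0.63618416 -0.08277323  0.8640919 ]
16.025 0.04198519105600746 [0.51253849 0.05566878 0.03274343] [-1.11444438 -0.26991534  5.74311177]
```

Run:
```python
from look import *
for z,r in((.04,.03),(.06,.04),(.133,.06)):
    manip.move_linear(np.array([.5124,.0557,z]),rate=r)
    s=manip.state();print(s['clock'],round(s['gripper_width'],4),s['tool_pos'].round(4),s['contact_force'].round(2))
manip.dwell(.5);look('wend')
for n,b in(('side',(110,280,160,350)),('scene',(80,250,180,360))):
    c=cams.capture(n);cv2.imwrite(f'pics/{n}3.png',cv2.resize(c['image'][b[0]:b[1],b[2]:b[3]],None,fx=3.4,fy=3.4))
```

```text
16.425 0.0421 [0.5122 0.0557 0.0398] [ 0.9  -0.88 -2.27]
17.075 0.042 [0.5125 0.0557 0.0602] [-0.26  0.5  -1.68]
18.4417 0.0418 [0.512  0.0557 0.1324] [ 0.01  0.19 -1.57]
18.9417 [0.51238705 0.05570348 0.13295676] [ 0.02832375  0.2539077  -2.51472176]
```

View pics/wend.png

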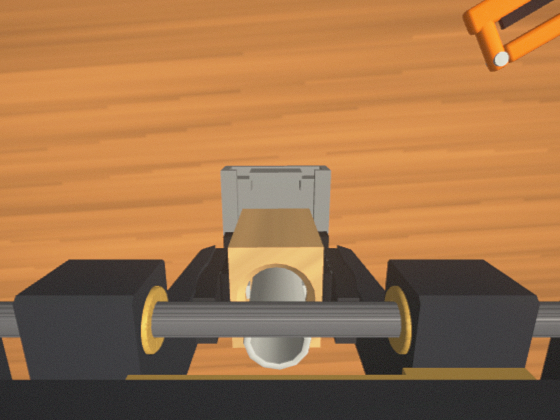

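View pics/side3.png

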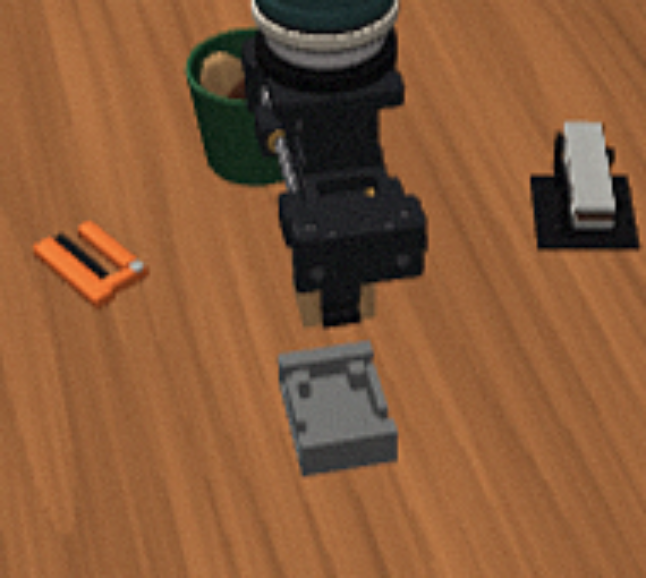

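View pics/scene3.png

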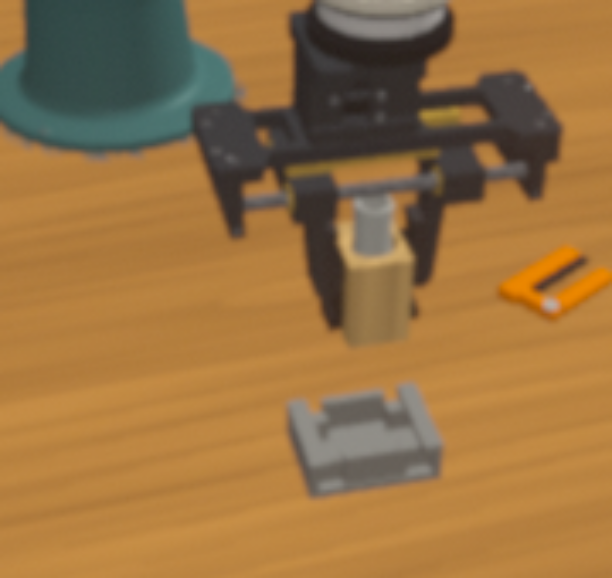

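Carrier and slide are clear of the dock, level, and lifted 100 mm. In the wrist view the slide rim is at about (278,335), still in the bore. In the scene view the capo is undisturbed. I'll check for stillness, then hand in.

Run:
```python
from look import *
from cell import order
for _ in range(3):
    manip.dwell(.4);s=manip.state();print(round(s['gripper_width'],4),s['tool_pos'].round(4),s['contact_force'].round(2),abs(s['joint_velocities']).max())
c,s=look('wfin');P=cloud(c,s);q=P[205:300,232:322].reshape(-1,3);w=P[262:268,236:245].reshape(-1,3);print('carrier top z',np.nanmedian(w,0))
order.close_job()
```

```text
0.0417 [0.5124 0.0557 0.133 ] [ 0.75  0.3  -2.73] 0.0015189255356535883
0.0422 [0.5124 0.0557 0.133 ] [ 1.16  0.56 -2.04] 0.0011597261548374808
0.0418 [0.5124 0.0557 0.133 ] [-0.22 -0.99 -1.52] 0.002258201741465593
20.2917 [0.51238633 0.05569906 0.13298016] [-0.22448076 -0.98940429 -1.52027953]
carrier top z [0.49669932 0.04231525 0.16120688]
the job is handed in; nothing more can be done
```

I put the narrow slide fully into the bore while the carrier was docked. I then pinched both catches with a 35 N grip, lifted the carrier straight up 100 mm and handed the job in at 20.3 s, still holding it.

**What the last checks showed:**
- **Slide:** before the lift its top measured about 88 mm above the shelf, which is the fully-down height, and it was within about 1 mm of the bore centre. I did not measure it again after the lift, but the last pictures show it still in the bore.
- **Catches:** the finger opening read about 42 mm against the 44 mm expected when fully pinched. The gripper also read about 1 mm low on the slide, so I take both catches as fully in.
- **Carrier:** its top was at 161 mm, against 162 mm expected. The arm was still, with joint speeds at or below 0.002 rad/s, and the wrist force was steady at about 2 N downward. The pictures show it level and clear of the dock.
- **Other objects:** the capo, pot and harmonica look undisturbed in the last views. The wide slide was last seen standing in its place just after I picked up the narrow slide, and nothing went near it after that.

**Disagreement:** the fixed cameras and the wrist camera differed by 1–5 mm in x. I used the wrist measurements, and the slide went in with no noticeable contact force.

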